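# Turn the card round, then hold a spring clip open over its edge

### The job

The circuit card stands back to front in the blue slotted stand: lift it by its black tab, turn it half round so that its chip side faces the robot, seat it fully down in the slot again, upright, and let go of it. Then squeeze the orange spring clip open, take it off its parking plate and, keeping it squeezed, hold it gaping around the card's top edge at the gold patch: jaws wide open on both sides of the card, 10 to 20 mm down over the edge, touching the card nowhere. Finish while holding it like that (do not let go), never drop the card or the clip, and leave the mouse, screwdriver and meter where they are.

Things in the scene. Friction and masses are not known exactly. Their poses are not given: they have to be found in the camera images.
- stand: Blue stand fixed to the bench, 70 x 150 x 36 mm high (x, y, z). Origin: centre of its underside. A slot 5.5 mm wide runs along its y axis, 132 mm long, 28 mm deep (floor 8 mm above the bench), centred on the origin, its mouth flared in the top 4 mm. Its -x side faces the robot (yaw within 0.4 rad).
- card: Green circuit card, about 90 g: board 4 mm thick (x), 120 mm long (y), 95 mm high (z), with a black tab at the middle of its top edge. Origin: centre of the bottom edge. Chips on its -x face, the +x face bare. It starts seated in the slot, chip face away from the robot (card yaw = stand yaw + pi) and must end with card yaw = stand yaw, its origin 8 mm above the bench.
- card_tab (a point): Middle of the card's black tab, 100 mm above the bottom edge: grip it across its thickness. The tab is 10 mm thick (card x), 40 mm long (y), and spans 86 to 112 mm above the bottom edge.
- chip_face (a point): Point on the big chip on the chip face, 7 mm to -x of the board's mid-plane, 8 mm to -y of the middle, 51 mm up. Chips stand up to 8 mm from the mid-plane, 38 to 65 mm above the bottom edge.
- gold_edge (a point): Point on the card's top edge (95 mm above the bottom edge) at the middle of the 26 mm wide gold patch, 40 mm to the card's +y of its middle. Axes as the card's.
- parking_plate: Parking plate fixed to the bench: dark base 80 x 90 x 10 mm, on it an upright aluminium plate 5 mm thick (x), 70 mm wide (y), its top edge 96 mm above the bench. Origin: centre of the underside.
- clip: Orange spring clip, 70 g, 22 mm wide (y), upright, pinching the parking plate's top edge. Origin: midway between the jaw tips. The jaws point down, open along x and are 30 mm deep up to the black core between them, which rests on the plate's edge. Two handles above; squeeze them together along x to open the jaws, then lift straight up. Symmetrical: either way round will do.
- clip_mouth (a point): Midway between the jaw tips at their lower end: the clip's origin. Stays midway as the jaws open; the opening tips rise by 1 to 4 mm.
- clip_grip (a point): 72 mm above the clip's origin, between the handles: squeeze here along clip x. The handles rise from 54 to 87 mm in a V, 40 mm over their outsides at the top when shut; fully squeezed they are parallel, 18 mm over their outsides. 5 N begins to open them, 10 N holds them at the stop; 20 N is safe.
- jaw_a (a joint): Angle of the jaw on the clip's +x side, rad: 0 shut, 0.3 fully open (stop); about 0.04 on the parking plate. The gape at the tips is about 1 mm + 100 mm x angle.
- jaw_b (a joint): Angle of the other jaw, the same: the two are linked and move together.
- mouse: Silver computer mouse, 105 x 58 x 32 mm, on a black pad 3 mm thick. Bystander. Origin: centre of the underside.
- screwdriver: Screwdriver with a blue handle, 190 mm long, lying between stand and parking plate. Bystander. Origin: under its middle.
- meter: Black test meter, 150 x 78 x 36 mm. Bystander. Origin: centre of the underside.

How it is judged:
By the outcome, as a careful person would: the job done as asked, in the order asked, and still so for the second after the job is handed in, while the arm keeps its last pose, push and grip.
It also fails if it takes over 58 s, if anything falls off the work surface, if the arm or the gripper's body presses on something with over 40 N, if the wrist force passes 120 N, or if a joint passes its speed limit or range.

### The arm

A 7-joint arm with a two-finger parallel gripper is mounted at the origin on the work surface. World frame = base frame: x ahead of the robot, y to its left, z up, the work surface at z = 0. Lengths are in m, angles in rad, forces in N, time in s.
With the tool pointing down it reaches from about 0.4 to 0.85 m from the base axis. Payload 10.4 kg.
Tool frame: the origin (TCP) lies midway between the tips of the shut fingers; the grasp point (between the pads) lies 19 mm behind it; z points along the fingers, y is the line along which they close (so a half turn about z gives the same grasp; the last joint's range is limited). The gripper opens to 87 mm and grips with 3 to 60 N. Pads are 19 mm wide; open, the fingers measure 117 mm over their backs; the gripper's body (75 mm by 190 mm) begins 51 mm behind the grasp point.
Start: joints at [-1.35, 0.332, -0.065, 1.46, 0.022, 1.35, -0.088], TCP at [0.151, 0.607, 0.223] pointing down, gripper open.
Joint ranges: [-2.6, 2.6], [-0.5, 2.12], [-1.47, 1.34], [0.16, 2.42], [-1.27, 4.41], [0.06, 2.06], [-2.6, 2.6]. Speed limits (rad/s): [2.22, 2.22, 2.79, 2.79, 3.14, 3.14, 3.14].

### API

Orientations are given as a unit quaternion [x, y, z, w].
In Python, from bench import sensors, eyes, order gives the robot as it stands.
- The arm moves only by the tool arm_command, never from a script. Its argument "steps" is a list of rows, each an object with "rot": the turn, a rotation vector about the world's x, y, z in degrees, a list of three; "slide": the shift along the world's x, y, z in m, a list of three; "grip": the opening, from 0 (shut) to 1 (fully open). A call has exactly 8 rows; each row shifts and turns the commanded pose from where the row before left it; what a row does not reach is not made up. A row lasts 1/8 s, in which the tool goes at most 62.5 mm and 10.7 degrees, less where a joint would pass 70% of its speed; a pose out of reach is approached as far as the arm can. A call with a gripper value outside its range is refused whole. The fingers move at their own pace and stop on an object; "newtons" is the grip in N (left out, the last holds). Time passes only in rows, so rows that do not move let the fingers close, or fill a call up. It gives the time, the measured TCP pose, the force, the opening and the grip force at its end, in the units of the state.
- sensors.read_state(): the state, without advancing time (a new reading comes with each control period).
- eyes.camera(name): name is "side" or "top" or "wrist"; returns a dict with "pixels" (420x560x3 uint8, red, green, blue), "intrinsics" (3x3 intrinsics, pixels), "k1" (the pictures are not rectified: a ray, as slopes to the right and down, at radius r is drawn at 1 + k1 r^2 times it, then the intrinsics apply), "pose" (4x4, takes a point from camera to world coordinates). Camera axes: x right, y down, z forward; pixel columns grow to the right and rows downward; lengths in m; the calibration is good to about 2 mm. A picture is of the moment at which its call begins. There is no depth.
- order.close_job(): hands the job in; it is judged then, once.
Trained networks look in a picture, given as the dict that the camera call returned (one of the last four; its "shot" number tells which), for a name from the list of things; names that differ only in an ending like _2 or _b are one class to them, and where a whole thing is asked for, a point or a joint stands for the part that bears it (a point fixed in the world has none). Each returns a list of dicts, best first, with "conf" (0 to 1); they miss things now and then, are a little off and sometimes report something else, mostly with a low value. They report only what shows in the picture. A call takes as long as a camera call.
- eyes.look_for(name, picture): "bbox" ([left, top, right, bottom] in pixels, round what is visible of it).
The state is a dict: "time": time; "joint_positions": joint angles; "joint_vel": joint speeds; "joint_torque": joint torques, N m; "ee_pos": TCP position; "eef_rot": TCP orientation; "ft_force": force on the tool from outside, world axes, zero at the start; "torque": the same for the moment, N m; "width": finger opening in m; "grip_force": force on a finger pad.
Only numpy, scipy, OpenCV 4.12 (cv2) and the standard library are available. Lean on these libraries where they do the work, as an engineer would, in place of code of your own. Each camera call takes 0.05 s, during which the arm holds its last target. There are 200 camera calls.

## Working session

There is one attempt and no reset: what is moved stays moved. The work goes in short steps, Python scripts to look and compute and a tool call to move; the robot and the scene stay as the last step left them, time stands still between calls to the robot, and variables do not carry over. Pictures are saved under pics/ and viewed, at most 12 in all, crops included, and the job is handed in when it is done.

Besides the shell and the picture viewer there is one more tool, called after ">>>" as name(argument=value, ...), one argument or row to a line, values as JSON. arm_command: Moves the arm, as the interface text tells. Its arguments: {"type":"object","properties":{"steps":{"type":"array","items":{"type":"object","properties":{"rot":{"type":"array","items":{"type":"number"}},"slide":{"type":"array","items":{"type":"number"}},"grip":{"type":"number"}}}},"newtons":{"type":"number"}},"required":["steps"]}

```bash
ls; mkdir -p pics
cat > h.py <<'E'
import numpy as np, cv2
from bench import sensors, eyes, order
def ray(p,u,v):
    K=np.array(p["intrinsics"]);x=np.array([(u-K[0,2])/K[0,0],(v-K[1,2])/K[1,1]]);s=x.copy()
    for _ in range(20): s=x/(1+p["k1"]*(s@s))
    T=np.array(p["pose"]);d=T[:3,:3]@np.array([s[0],s[1],1]);return T[:3,3],d
def onz(p,u,v,z):
    o,d=ray(p,u,v);return o+d*(z-o[2])/d[2]
def proj(p,P):
    T=np.array(p["pose"]);K=np.array(p["intrinsics"]);c=T[:3,:3].T@(np.asarray(P,float)-T[:3,3]);s=c[:2]/c[2];s=s*(1+p["k1"]*(s@s))
    return K[:2,:2]@s+K[:2,2]
def tri(rs):
    A=np.zeros((3,3));b=np.zeros(3)
    for o,d in rs:
        d=d/np.linalg.norm(d);M=np.eye(3)-np.outer(d,d);A+=M;b+=M@o
    return np.linalg.solve(A,b)
def save(p,n,crop=None,f=1):
    im=p["pixels"][:,:,::-1]
    if crop: im=im[crop[1]:crop[3],crop[0]:crop[2]]
    cv2.imwrite("pics/"+n,cv2.resize(im,None,fx=f,fy=f,interpolation=cv2.INTER_CUBIC))
E
python3 - <<'E'
from h import *
np.set_printoptions(precision=3,suppress=True)
s=sensors.read_state();print(s["time"],s["ee_pos"],s["eef_rot"],s["width"],s["ft_force"])
P={}
for n in("side","top"):
    p=P[n]=eyes.camera(n);print(n,np.array(p["pose"]),p["intrinsics"],p["k1"])
    for t in("stand","card","card_tab","gold_edge","chip_face","parking_plate","clip","clip_grip","screwdriver","mouse","meter"):
        r=eyes.look_for(t,p);print(t,[(np.round(a["bbox"]),round(a["conf"],2)) for a in r[:2]])
im=np.vstack([P["side"]["pixels"],P["top"]["pixels"]])
save(P["side"],"s.png",f=1.4);save(P["top"],"t.png",f=1.4)
E
```

```text
pics
0.0 [0.151 0.606 0.222] [ 0.122  0.993 -0.001 -0.   ] 0.08690072855951714 [ 0.137 -0.929 -0.048]
side [[-0.967 -0.166  0.192  0.434]
 [-0.254  0.617 -0.745  0.733]
 [ 0.005 -0.769 -0.639  0.678]
 [ 0.     0.     0.     1.   ]] [[432.07    0.    280.961]
 [  0.    432.07  208.365]
 [  0.      0.      1.   ]] 0.0442704369108483
stand [(array([321., 161., 355., 205.]), 0.71)]
card [(array([333., 139., 343., 187.]), 0.73)]
card_tab [(array([332., 146., 339., 186.]), 0.61)]
gold_edge [(array([334., 144., 342., 189.]), 0.6)]
chip_face [(array([331., 143., 343., 190.]), 0.67)]
parking_plate [(array([280., 259., 333., 322.]), 0.87), (array([295., 243., 312., 287.]), 0.19)]
clip [(array([296., 245., 316., 287.]), 0.71), (array([336., 140., 344., 192.]), 0.17)]
clip_grip [(array([296., 242., 314., 290.]), 0.55)]
screwdriver [(array([325., 226., 366., 245.]), 0.61), (array([336., 144., 341., 191.]), 0.23)]
mouse [(array([204., 198., 252., 218.]), 0.57), (array([303., 253., 316., 289.]), 0.31)]
meter [(array([179., 336., 280., 417.]), 0.8), (array([296., 246., 304., 287.]), 0.35)]
top [[-0.
[... 241 characters left out ...]
., 212., 434., 261.]), 0.88)]
card [(array([370., 225., 425., 242.]), 0.76)]
card_tab [(array([369., 225., 429., 244.]), 0.73), (array([293., 116., 328., 166.]), 0.36)]
gold_edge [(array([368., 224., 427., 242.]), 0.77)]
chip_face [(array([367., 224., 427., 242.]), 0.75), (array([358., 213., 433., 262.]), 0.45)]
parking_plate [(array([203., 219., 246., 263.]), 0.96), (array([373., 226., 426., 240.]), 0.67)]
clip [(array([198., 226., 214., 242.]), 0.82)]
clip_grip [(array([112., 174., 158., 244.]), 0.44)]
screwdriver [(array([302., 202., 319., 286.]), 0.95), (array([371., 224., 427., 246.]), 0.53)]
mouse [(array([293., 117., 328., 167.]), 0.76)]
meter [(array([110., 174., 158., 242.]), 0.75)]
```

View pics/s.png

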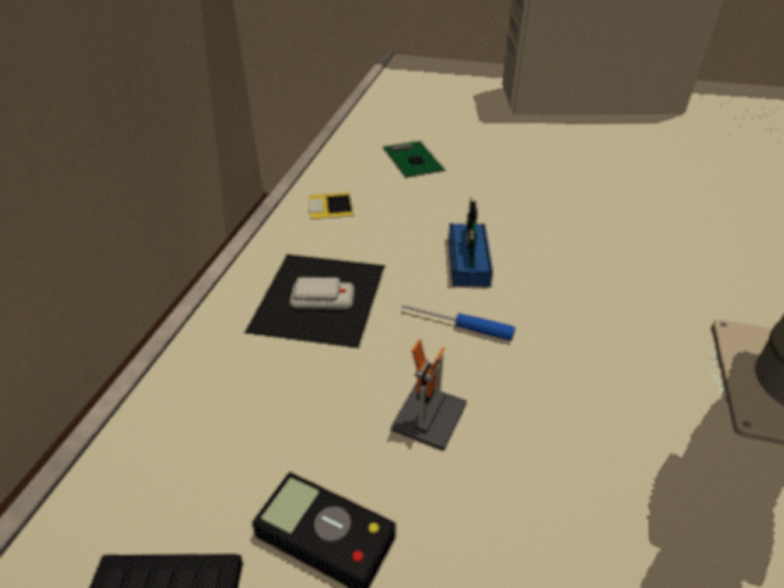

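View pics/t.png

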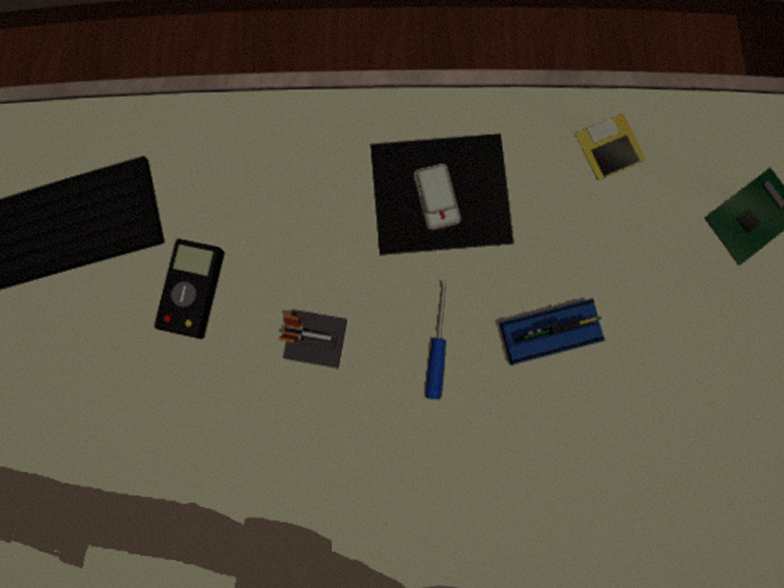

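The side view shows the stand and card at about (472,240), the clip on its plate at about (428,380), and the meter, mouse and screwdriver well apart. The top view shows the stand at about (552,330), yawed roughly 10°, with the gold end to the right (−y). The plate and clip are at about (312,335). I'll measure them next.

Run:
```python
from h import *
np.set_printoptions(precision=4,suppress=True)
p=eyes.camera("top");im=p["pixels"];hsv=cv2.cvtColor(im,cv2.COLOR_RGB2HSV)
def rect(m,box,z,name):
    k=np.zeros(m.shape,np.uint8);l,t,r,b=box;k[t:b,l:r]=m[t:b,l:r]
    c=max(cv2.findContours(k,0,1)[0],key=cv2.contourArea).reshape(-1,2)
    w=np.array([onz(p,u,v,z)[:2] for u,v in c],np.float32)
    c0,(a,b_),ang=cv2.minAreaRect(w);print(name,c0,a,b_,ang)
blue=((hsv[...,0]>100)&(hsv[...,0]<130)&(hsv[...,1]>120)).astype(np.uint8)
blue2=cv2.morphologyEx(blue,cv2.MORPH_CLOSE,np.ones((9,9)))
rect(blue2,(350,200,445,270),0.03,"stand")
g=hsv[...,2]
dark=((hsv[...,2]<85)).astype(np.uint8)
rect(dark,(200,215,252,268),0.008,"plate base")
orange=((hsv[...,0]<16)&(hsv[...,1]>140)&(g>70)).astype(np.uint8)
rect(cv2.morphologyEx(orange,cv2.MORPH_CLOSE,np.ones((7,7))),(190,218,222,252),0.13,"clip")
# side-view tri of clip and tab
s=eyes.camera("side")
print("tab",tri([ray(p,399,234),ray(s,337,153)]))
print("tab z.113",onz(p,399,234,.110),"clip .13",onz(p,206,233,.13))
save(p,"tc.png",(185,200,265,275),7)
```

```text
stand (0.52511066198349, -0.18010133504867554) 0.06741910427808762 0.15276286005973816 13.201040267944336
plate base (0.5201199054718018, 0.20117415487766266) 0.10660690814256668 0.08096550405025482 79.69009399414062
clip (0.5249592065811157, 0.21476809680461884) 0.023914681747555733 0.03884488716721535 83.01847076416016
tab [ 0.5254 -0.1748  0.1057]
tab z.113 [ 0.5233 -0.174   0.11  ] clip .13 [0.5274 0.2165 0.13  ]
```

View pics/tc.png

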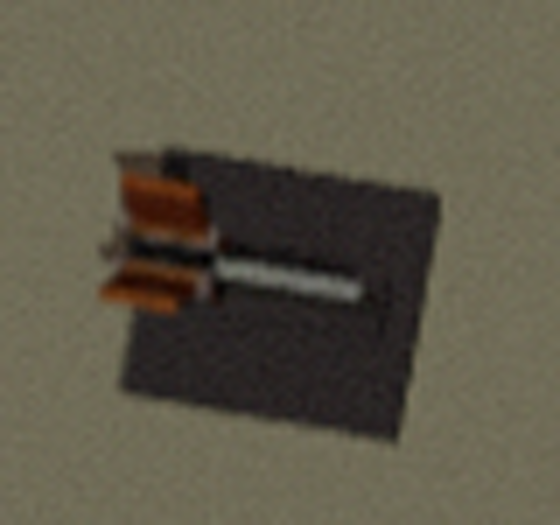

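The crop shows the clip at the +y end of the plate, around (165,245), with plate yaw about −7°. The stand yaw is about +13°. I'm moving above the tab.

>>> arm_command(
  steps=[
    {"rot": [0,0,-4],"slide": [0.037,-0.042,0.005],"grip": 1},
    {"rot": [0,0,-4],"slide": [0.037,-0.042,0.005],"grip": 1},
    {"rot": [0,0,-4],"slide": [0.037,-0.042,0.005],"grip": 1},
    {"rot": [0,0,-4],"slide": [0.037,-0.042,0.005],"grip": 1},
    {"rot": [0,0,-4],"slide": [0.037,-0.042,0.005],"grip": 1},
    {"rot": [0,0,-4],"slide": [0.037,-0.042,0.005],"grip": 1},
    {"rot": [0,0,-4],"slide": [0.037,-0.042,0.005],"grip": 1},
    {"rot": [0,0,-4],"slide": [0.037,-0.042,0.005],"grip": 1},
  ],
)

```text
time: 2.3
ee_pos: [0.4478, 0.2691, 0.2631]
eef_rot: [0.391, 0.92, 0.0, 0.0]
ft_force: [-0.5, 0.8, -0.9]
width: 0.0869
grip_force: 0.0
```

>>> arm_command(
  steps=[
    {"rot": [0,0,-4],"slide": [0.01,-0.055,0],"grip": 1},
    {"rot": [0,0,-4],"slide": [0.01,-0.055,0],"grip": 1},
    {"rot": [0,0,-4],"slide": [0.01,-0.055,0],"grip": 1},
    {"rot": [0,0,-4],"slide": [0.01,-0.055,0],"grip": 1},
    {"rot": [0,0,-4],"slide": [0.01,-0.055,0],"grip": 1},
    {"rot": [0,0,-4],"slide": [0.01,-0.055,0],"grip": 1},
    {"rot": [0,0,-4],"slide": [0.01,-0.055,0],"grip": 1},
    {"rot": [0,0,-4],"slide": [0.01,-0.055,0],"grip": 1},
  ],
)

```text
time: 3.3
ee_pos: [0.527, -0.1711, 0.2629]
eef_rot: [0.63, 0.777, 0.0, 0.0]
ft_force: [0.8, -0.1, -0.5]
width: 0.0872
grip_force: 0.0
```

```bash
cat >> h.py <<'E'
from scipy.spatial.transform import Rotation as Rn
def st():
    s=sensors.read_state();R=Rn.from_quat(s["eef_rot"]).as_matrix()
    print("t",round(s["time"],2),"p",np.round(s["ee_pos"],4),"yaw",round(np.degrees(np.arctan2(R[1,1],R[0,1])),2),"z",np.round(R[:,2],4),"F",np.round(s["ft_force"],1),"w",round(s["width"],4),"g",round(s["grip_force"],1),"q",np.round(s["joint_positions"],2));return s,R
E
python3 - <<'E'
from h import *
st();p=eyes.camera("wrist");st()
print(np.round(p["pose"],3),p["intrinsics"],p["k1"])
for t in("card_tab","stand","card"):print(t,[(np.round(a["bbox"]),round(a["conf"],2)) for a in eyes.look_for(t,p)[:2]])
save(p,"w1.png",f=1.4)
E
```

```text
t 3.3 p [ 0.527  -0.1711  0.2629] yaw 11.94 z [ 1.1e-03  4.0e-04 -1.0e+00] F [ 0.8 -0.1 -0.5] w 0.0872 g 0.0 q [-0.41  0.17  0.73  1.62 -0.12  1.39  0.55]
t 3.35 p [ 0.5262 -0.179   0.263 ] yaw 11.32 z [ 0.0015 -0.0036 -1.    ] F [-4.5 -3.8  0.4] w 0.0871 g 0.0 q [-0.4   0.18  0.74  1.62 -0.12  1.39  0.55]
[[ 0.978  0.197  0.063  0.509]
 [ 0.207 -0.933 -0.295 -0.089]
 [ 0.001  0.302 -0.953  0.424]
 [ 0.     0.     0.     1.   ]] [[325.16681715   0.         274.78307209]
 [  0.         325.16681715 210.20602382]
 [  0.           0.           1.        ]] -0.008608431010433315
card_tab [(array([265., 136., 276., 254.]), 0.57)]
stand [(array([240., 121., 302., 245.]), 0.77)]
card [(array([266., 137., 280., 253.]), 0.73)]
```

View pics/w1.png

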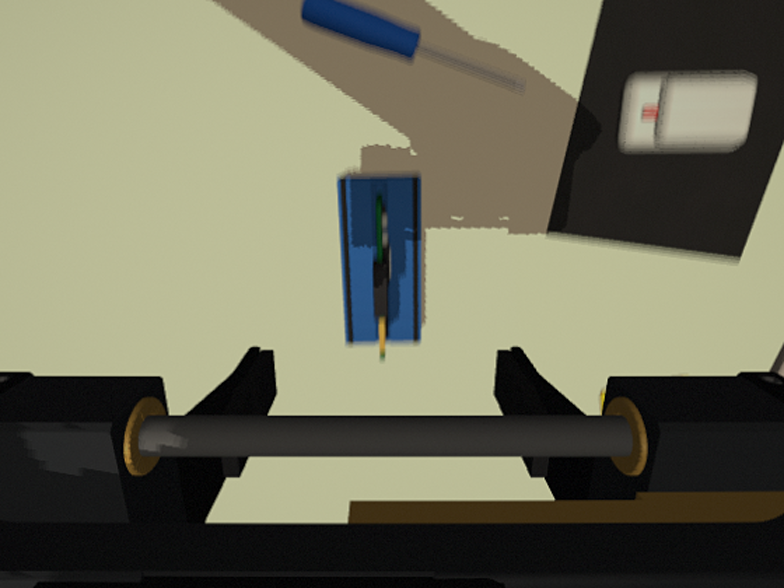

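The wrist view shows the stand at about (380,260) with the tab at about (380,288), and the gold end towards the camera's bottom (−y). Joint 7 is tight for the half turn. I'll make that turn while empty, so the seating later happens in the comfortable configuration.

>>> arm_command(
  steps=[
    {"rot": [0,0,-10.5],"slide": [0,0,0],"grip": 1},
    {"rot": [0,0,-10.5],"slide": [0,0,0],"grip": 1},
    {"rot": [0,0,-10.5],"slide": [0,0,0],"grip": 1},
    {"rot": [0,0,-10.5],"slide": [0,0,0],"grip": 1},
    {"rot": [0,0,-10.5],"slide": [0,0,0],"grip": 1},
    {"rot": [0,0,-10.5],"slide": [0,0,0],"grip": 1},
    {"rot": [0,0,-10.5],"slide": [0,0,0],"grip": 1},
    {"rot": [0,0,-10.5],"slide": [0,0,0],"grip": 1},
  ],
)

```text
time: 4.5
ee_pos: [0.5271, -0.1676, 0.2625]
eef_rot: [0.988, 0.155, 0.0, -0.001]
ft_force: [0.4, -0.3, -0.5]
width: 0.087
grip_force: 0.0
```

>>> arm_command(
  steps=[
    {"rot": [0,0,-10.5],"slide": [0,0,0],"grip": 1},
    {"rot": [0,0,-10.5],"slide": [0,0,0],"grip": 1},
    {"rot": [0,0,-10.5],"slide": [0,0,0],"grip": 1},
    {"rot": [0,0,-10.5],"slide": [0,0,0],"grip": 1},
    {"rot": [0,0,-10.5],"slide": [0,0,0],"grip": 1},
    {"rot": [0,0,-10.5],"slide": [0,0,0],"grip": 1},
    {"rot": [0,0,-10.5],"slide": [0,0,0],"grip": 1},
    {"rot": [0,0,0],"slide": [0,0,0],"grip": 1},
  ],
)

```text
time: 5.5
ee_pos: [0.5271, -0.1679, 0.2624]
eef_rot: [0.886, -0.464, -0.0, -0.0]
ft_force: [-0.2, -0.4, -0.3]
width: 0.0871
grip_force: 0.0
```

Run:
```python
from h import *
st()
```

```text
t 5.5 p [ 0.5271 -0.1679  0.2624] yaw -145.26 z [-3.e-04  7.e-04 -1.e+00] F [-0.2 -0.4 -0.3] w 0.0871 g 0.0 q [-0.71  0.24  1.11  1.64 -0.22  1.4  -2.11]
```

>>> arm_command(
  steps=[
    {"rot": [0,0,-7.2],"slide": [0,-0.003,-0.01],"grip": 1},
    {"rot": [0,0,-7.2],"slide": [0,-0.003,-0.01],"grip": 1},
    {"rot": [0,0,-7.2],"slide": [-0.001,-0.003,-0.01],"grip": 1},
    {"rot": [0,0,0],"slide": [0,0,0],"grip": 1},
    {"rot": [0,0,0],"slide": [0,0,0],"grip": 1},
    {"rot": [0,0,0],"slide": [0,0,0],"grip": 1},
    {"rot": [0,0,0],"slide": [0,0,0],"grip": 1},
    {"rot": [0,0,0],"slide": [0,0,0],"grip": 1},
  ],
)

```text
time: 6.5
ee_pos: [0.5259, -0.1784, 0.2327]
eef_rot: [0.782, -0.623, 0.0, -0.0]
ft_force: [-0.4, 0.6, 0.3]
width: 0.0868
grip_force: 0.0
```

Run:
```python
from h import *
s,R=st();p=eyes.camera("wrist")
for t in("card_tab","stand","card"):print(t,[(np.round(a["bbox"]),round(a["conf"],2)) for a in eyes.look_for(t,p)[:1]])
im=p["pixels"];hsv=cv2.cvtColor(im,cv2.COLOR_RGB2HSV)
b=((hsv[...,0]>100)&(hsv[...,0]<130)&(hsv[...,1]>120)).astype(np.uint8)
l,t,r,bo=[int(v) for v in eyes.look_for("stand",p)[0]["bbox"]]
k=np.zeros_like(b);k[max(t-8,0):bo+8,l-8:r+8]=b[max(t-8,0):bo+8,l-8:r+8];k=cv2.morphologyEx(k,cv2.MORPH_CLOSE,np.ones((25,25)))
c=max(cv2.findContours(k,0,1)[0],key=cv2.contourArea).reshape(-1,2)
print(cv2.minAreaRect(np.array([onz(p,u,v,.033)[:2] for u,v in c],np.float32)))
for yaw in(11,13):
  cy=np.array([-np.sin(np.radians(yaw)),np.cos(np.radians(yaw))]);c0=np.array([.525,-.178])
  print([np.round(proj(p,[*(c0+a*cy),z])) for a,z in((-.02,.12),(.02,.12),(-.06,.103),(.06,.103))])
l,t=max(l-40,0),max(t-40,0)
print(l,t);save(p,"w2.png",(l,t,l+160,t+210),2.8)
```

```text
t 6.5 p [ 0.5259 -0.1784  0.2327] yaw -167.03 z [ 1.e-04  1.e-04 -1.e+00] F [-0.4  0.6  0.3] w 0.0868 g 0.0 q [-0.72  0.31  1.17  1.68 -0.29  1.35 -2.41]
card_tab [(array([265., 129., 282., 258.]), 0.58)]
stand [(array([240., 114., 310., 247.]), 0.56)]
card [(array([273., 126., 279., 259.]), 0.68)]
((0.5252543687820435, -0.18015092611312866), (0.06960120052099228, 0.14959287643432617), 13.477563858032227)
[array([276., 185.]), array([274., 228.]), array([277., 136.]), array([273., 260.])]
[array([275., 185.]), array([275., 228.]), array([275., 135.]), array([275., 260.])]
200 73
```

View pics/w2.png

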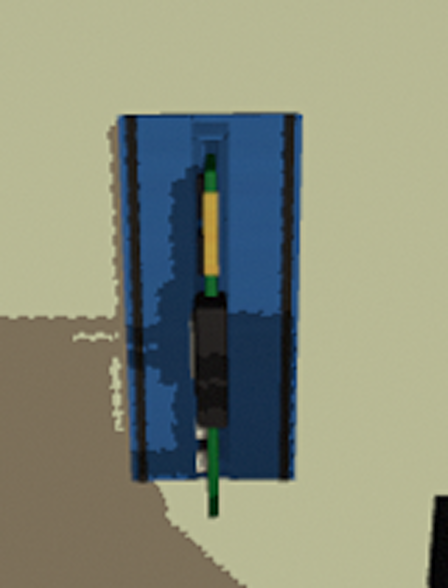

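The crop shows the tab centred at about (211,360), aligned with the image axis and with the tool yaw, and about 2 mm toward −y. I'm descending and then gripping.

>>> arm_command(
  steps=[
    {"rot": [0,0,0.2],"slide": [-0.0005,-0.0016,-0.024],"grip": 1},
    {"rot": [0,0,0],"slide": [0,0,-0.024],"grip": 1},
    {"rot": [0,0,0],"slide": [0,0,-0.024],"grip": 1},
    {"rot": [0,0,0],"slide": [0,0,-0.024],"grip": 1},
    {"rot": [0,0,0],"slide": [0,0,-0.024],"grip": 1},
    {"rot": [0,0,0],"slide": [0,0,-0.014],"grip": 1},
    {"rot": [0,0,0],"slide": [0,0,-0.009],"grip": 1},
    {"rot": [0,0,0],"slide": [0,0,0],"grip": 0.4},
  ],
  newtons=30,
)

```text
time: 7.75
ee_pos: [0.5253, -0.1801, 0.0895]
eef_rot: [0.783, -0.622, -0.0, 0.0]
ft_force: [0.5, -0.1, -0.6]
width: 0.0828
grip_force: 0.0
```

>>> arm_command(
  steps=[
    {"slide": [0,0,0],"rot": [0,0,0],"grip": 0.3},
    {"slide": [0,0,0],"rot": [0,0,0],"grip": 0.2},
    {"slide": [0,0,0],"rot": [0,0,0],"grip": 0},
    {"slide": [0,0,0],"rot": [0,0,0],"grip": 0},
    {"slide": [0,0,0],"rot": [0,0,0],"grip": 0},
    {"slide": [0,0,0],"rot": [0,0,0],"grip": 0},
    {"slide": [0,0,0],"rot": [0,0,0],"grip": 0},
    {"slide": [0,0,0],"rot": [0,0,0],"grip": 0},
  ],
)

```text
time: 8.75
ee_pos: [0.5254, -0.1801, 0.0896]
eef_rot: [0.783, -0.622, 0.0, 0.0]
ft_force: [0.7, -0.2, -0.2]
width: 0.0094
grip_force: 30.0
```

Run:
```python
from h import *
st()
```

```text
t 8.75 p [ 0.5254 -0.1801  0.0896] yaw -166.87 z [-0. -0. -1.] F [ 0.7 -0.2 -0.2] w 0.0094 g 30.0 q [-0.58  0.47  1.04  1.84 -0.45  1.09 -2.29]
```

>>> arm_command(
  steps=[
    {"slide": [0,0,0.004],"rot": [0,0,0],"grip": 0},
    {"slide": [0,0,0.01],"rot": [0,0,0],"grip": 0},
    {"slide": [0,0,0.016],"rot": [0,0,0],"grip": 0},
    {"slide": [0,0,0.016],"rot": [0,0,0],"grip": 0},
    {"slide": [0,0,0.016],"rot": [0,0,0],"grip": 0},
    {"slide": [0,0,0.008],"rot": [0,0,0],"grip": 0},
    {"slide": [0,0,0],"rot": [0,0,4],"grip": 0},
    {"slide": [0,0,0],"rot": [0,0,8],"grip": 0},
  ],
  newtons=40,
)

```text
time: 9.75
ee_pos: [0.5253, -0.1799, 0.1597]
eef_rot: [0.845, -0.535, -0.0, 0.0]
ft_force: [0.3, 0.6, -2.0]
width: 0.0095
grip_force: 40.0
```

>>> arm_command(
  steps=[
    {"slide": [0,0,0],"rot": [0,0,9],"grip": 0},
    {"slide": [0,0,0],"rot": [0,0,9],"grip": 0},
    {"slide": [0,0,0],"rot": [0,0,9],"grip": 0},
    {"slide": [0,0,0],"rot": [0,0,9],"grip": 0},
    {"slide": [0,0,0],"rot": [0,0,9],"grip": 0},
    {"slide": [0,0,0],"rot": [0,0,9],"grip": 0},
    {"slide": [0,0,0],"rot": [0,0,9],"grip": 0},
    {"slide": [0,0,0],"rot": [0,0,9],"grip": 0},
  ],
)

```text
time: 10.75
ee_pos: [0.5252, -0.1801, 0.1597]
eef_rot: [0.998, 0.065, -0.0, 0.0]
ft_force: [-0.0, -0.4, -0.9]
width: 0.0097
grip_force: 40.0
```

>>> arm_command(
  steps=[
    {"slide": [0,0,0],"rot": [0,0,9],"grip": 0},
    {"slide": [0,0,0],"rot": [0,0,9],"grip": 0},
    {"slide": [0,0,0],"rot": [0,0,9],"grip": 0},
    {"slide": [0,0,0],"rot": [0,0,9],"grip": 0},
    {"slide": [0,0,0],"rot": [0,0,9],"grip": 0},
    {"slide": [0,0,0],"rot": [0,0,9],"grip": 0},
    {"slide": [0,0,0],"rot": [0,0,9],"grip": 0},
    {"slide": [0,0,0],"rot": [0,0,9],"grip": 0},
  ],
)

```text
time: 11.75
ee_pos: [0.5252, -0.1801, 0.1596]
eef_rot: [0.769, 0.639, -0.0, -0.0]
ft_force: [0.1, -0.6, -1.7]
width: 0.0097
grip_force: 40.0
```

>>> arm_command(
  steps=[
    {"slide": [0,0,0],"rot": [0,0,9],"grip": 0},
    {"slide": [0,0,0],"rot": [0,0,9],"grip": 0},
    {"slide": [0,0,0],"rot": [0,0,6],"grip": 0},
    {"slide": [0,0,0],"rot": [0,0,0],"grip": 0},
    {"slide": [0,0,0],"rot": [0,0,0],"grip": 0},
    {"slide": [0,0,0],"rot": [0,0,0],"grip": 0},
    {"slide": [0,0,0],"rot": [0,0,0],"grip": 0},
    {"slide": [0,0,0],"rot": [0,0,0],"grip": 0},
  ],
)

```text
time: 12.75
ee_pos: [0.5253, -0.1801, 0.1596]
eef_rot: [0.622, 0.783, 0.0, 0.0]
ft_force: [0.4, -0.1, -0.8]
width: 0.0097
grip_force: 40.0
```

Run:
```python
from h import *
st();p=eyes.camera("wrist");save(p,"w3.png",(180,90,380,290),2.8)
```

```text
t 12.75 p [ 0.5253 -0.1801  0.1596] yaw 13.11 z [ 0.  0. -1.] F [ 0.4 -0.1 -0.8] w 0.0097 g 40.0 q [-0.24  0.24  0.56  1.76 -0.14  1.18  0.59]
```

View pics/w3.png

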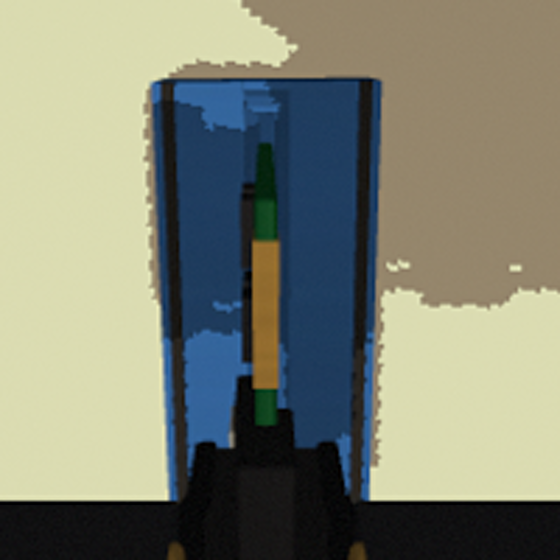

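The card is held upright, gold toward +y, centred over the slot at about (265,100) in the crop. I'm lowering it.

>>> arm_command(
  steps=[
    {"slide": [0,0,-0.012],"rot": [0,0,0],"grip": 0},
    {"slide": [0,0,-0.012],"rot": [0,0,0],"grip": 0},
    {"slide": [0,0,-0.01],"rot": [0,0,0],"grip": 0},
    {"slide": [0,0,-0.004],"rot": [0,0,0],"grip": 0},
    {"slide": [0,0,-0.004],"rot": [0,0,0],"grip": 0},
    {"slide": [0,0,-0.004],"rot": [0,0,0],"grip": 0},
    {"slide": [0,0,-0.004],"rot": [0,0,0],"grip": 0},
    {"slide": [0,0,0],"rot": [0,0,0],"grip": 0},
  ],
)

```text
time: 13.8
ee_pos: [0.5254, -0.18, 0.1094]
eef_rot: [0.622, 0.783, 0.0, 0.0]
ft_force: [0.8, 0.2, -2.0]
width: 0.0098
grip_force: 40.0
```

>>> arm_command(
  steps=[
    {"slide": [0,0,-0.005],"rot": [0,0,0],"grip": 0},
    {"slide": [0,0,-0.005],"rot": [0,0,0],"grip": 0},
    {"slide": [0,0,-0.004],"rot": [0,0,0],"grip": 0},
    {"slide": [0,0,-0.003],"rot": [0,0,0],"grip": 0},
    {"slide": [0,0,-0.002],"rot": [0,0,0],"grip": 0},
    {"slide": [0,0,-0.001],"rot": [0,0,0],"grip": 0},
    {"slide": [0,0,-0.0005],"rot": [0,0,0],"grip": 0},
    {"slide": [0,0,0],"rot": [0,0,0],"grip": 0},
  ],
)

```text
time: 14.8
ee_pos: [0.5256, -0.18, 0.0895]
eef_rot: [0.622, 0.783, 0.0, 0.0]
ft_force: [-1.3, 1.2, 4.7]
width: 0.0098
grip_force: 40.0
```

It is seated, with light floor contact. I'm releasing and rising.

>>> arm_command(
  steps=[
    {"slide": [0,0,0],"rot": [0,0,0],"grip": 0.3},
    {"slide": [0,0,0],"rot": [0,0,0],"grip": 0.6},
    {"slide": [0,0,0],"rot": [0,0,0],"grip": 0.8},
    {"slide": [0,0,0],"rot": [0,0,0],"grip": 0.8},
    {"slide": [0,0,0],"rot": [0,0,0],"grip": 0.8},
    {"slide": [0,0,0.02],"rot": [0,0,0],"grip": 0.8},
    {"slide": [0,0,0.04],"rot": [0,0,0],"grip": 0.8},
    {"slide": [0,0,0.05],"rot": [0,0,0],"grip": 0.8},
  ],
)

```text
time: 15.8
ee_pos: [0.5247, -0.1799, 0.1996]
eef_rot: [0.622, 0.783, -0.0, -0.001]
ft_force: [0.8, -0.3, 0.2]
width: 0.0689
grip_force: 0.0
```

>>> arm_command(
  steps=[
    {"slide": [0,0,0.035],"rot": [0,0,0],"grip": 1},
    {"slide": [0,0,0],"rot": [0,0,0],"grip": 1},
    {"slide": [0,0,0],"rot": [0,0,0],"grip": 1},
    {"slide": [0,0,0],"rot": [0,0,0],"grip": 1},
    {"slide": [0,0,0],"rot": [0,0,0],"grip": 1},
    {"slide": [0,0,0],"rot": [0,0,0],"grip": 1},
    {"slide": [0,0,0],"rot": [0,0,0],"grip": 1},
    {"slide": [0,0,0],"rot": [0,0,0],"grip": 1},
  ],
)

```text
time: 16.8
ee_pos: [0.5254, -0.1801, 0.2341]
eef_rot: [0.622, 0.783, 0.0, 0.0]
ft_force: [0.0, -0.2, 0.2]
width: 0.0869
grip_force: 0.0
```

Run:
```python
from h import *
st();p=eyes.camera("wrist");save(p,"w4.png",(200,50,360,270),2.7)
for a,z,n in((-.06,.103,"-end"),(.06,.103,"+end"),(.04,.103,"gold"),(.027,.103,"g1"),(.053,.103,"g2"),(.02,.12,"tab+"),(-.02,.12,"tab-")):
  y=np.radians(13.15);print(n,np.round((proj(p,[.5254-a*np.sin(y),-.180+a*np.cos(y),z])-[200,50])*2.7))
```

```text
t 16.8 p [ 0.5254 -0.1801  0.2341] yaw 13.13 z [ 1.e-04  0.e+00 -1.e+00] F [ 0.  -0.2  0.2] w 0.0869 g 0.0 q [-0.26  0.18  0.57  1.66 -0.1   1.33  0.56]
-end [204. 566.]
+end [204. 232.]
gold [204. 293.]
g1 [204. 332.]
g2 [204. 253.]
tab+ [204. 363.]
tab- [204. 480.]
```

View pics/w4.png

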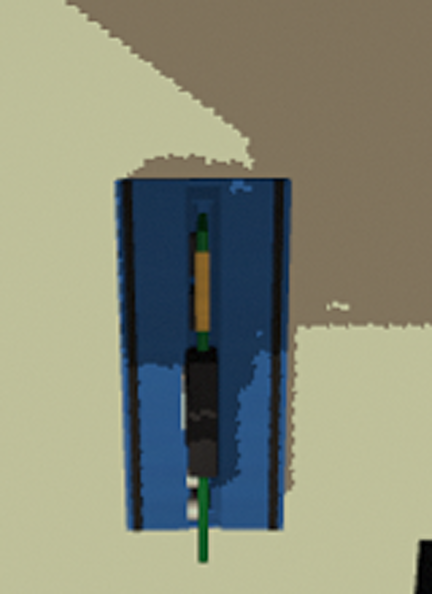

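The card stands in the slot with its chips to the left (−x) and the gold patch at about (203,292). The prediction was (204,293), so the model is good to about 1 mm. Next is the clip.

>>> arm_command(
  steps=[
    {"slide": [0,0.049,0.006],"rot": [0,0,-2.5],"grip": 1},
    {"slide": [0,0.049,0.006],"rot": [0,0,-2.5],"grip": 1},
    {"slide": [0,0.049,0.006],"rot": [0,0,-2.5],"grip": 1},
    {"slide": [0,0.049,0.006],"rot": [0,0,-2.5],"grip": 1},
    {"slide": [0,0.049,0.006],"rot": [0,0,-2.5],"grip": 1},
    {"slide": [0,0.049,0.006],"rot": [0,0,-2.5],"grip": 1},
    {"slide": [0,0.049,0.006],"rot": [0,0,-2.5],"grip": 1},
    {"slide": [0,0.047,0.006],"rot": [0,0,-2.5],"grip": 1},
  ],
)

```text
time: 17.85
ee_pos: [0.5251, 0.2117, 0.2824]
eef_rot: [0.749, 0.663, 0.0, -0.0]
ft_force: [1.9, 0.3, -0.0]
width: 0.0874
grip_force: 0.0
```

>>> arm_command(
  steps=[
    {"slide": [0,0,0],"rot": [0,0,0],"grip": 1},
    {"slide": [0,0,0],"rot": [0,0,0],"grip": 1},
    {"slide": [0,0,0],"rot": [0,0,0],"grip": 1},
    {"slide": [0,0,0],"rot": [0,0,0],"grip": 1},
    {"slide": [0,0,0],"rot": [0,0,0],"grip": 1},
    {"slide": [0,0,0],"rot": [0,0,0],"grip": 1},
    {"slide": [0,0,0],"rot": [0,0,0],"grip": 1},
    {"slide": [0,0,0],"rot": [0,0,0],"grip": 1},
  ],
)

```text
time: 18.85
ee_pos: [0.5253, 0.2099, 0.282]
eef_rot: [0.748, 0.663, -0.0, 0.0]
ft_force: [0.4, -1.2, 0.8]
width: 0.087
grip_force: 0.0
```

Run:
```python
from h import *
st();p=eyes.camera("wrist");b=eyes.look_for("clip",p);print(b[:2],eyes.look_for("parking_plate",p)[:1])
l,t,r,bo=[int(v) for v in b[0]["bbox"]];l,t=max(l-60,0),max(t-80,0)
print(l,t);save(p,"w5.png",(l,t,l+180,t+200),3)
def q(P): return np.round((proj(p,P)-[l,t])*3)
y=np.radians(-7);ex=np.array([np.cos(y),np.sin(y),0]);ey=np.array([-ex[1],ex[0],0]);c=np.array([.525,.213,0])
for a in(-.02,.02):
  for d in(-.011,.011):print("handle top",a,d,q(c+ex*a+ey*d+[0,0,.153]))
print(q(c+[0,0,.096]-ey*.02))
```

```text
t 18.85 p [0.5253 0.2099 0.282 ] yaw -6.87 z [ 0. -0. -1.] F [ 0.4 -1.2  0.8] w 0.087 g 0.0 q [-0.72  0.17  0.3   1.54 -0.05  1.43 -0.54]
[{'bbox': [254.3, 171.7, 293.4, 209.4], 'conf': 0.88}] [{'bbox': [240.6, 147.8, 305.9, 232.1], 'conf': 0.74}]
194 91
handle top -0.02 -0.011 [178. 357.]
handle top -0.02 0.011 [177. 288.]
handle top 0.02 -0.011 [306. 357.]
handle top 0.02 0.011 [308. 288.]
[242. 334.]
```

View pics/w5.png

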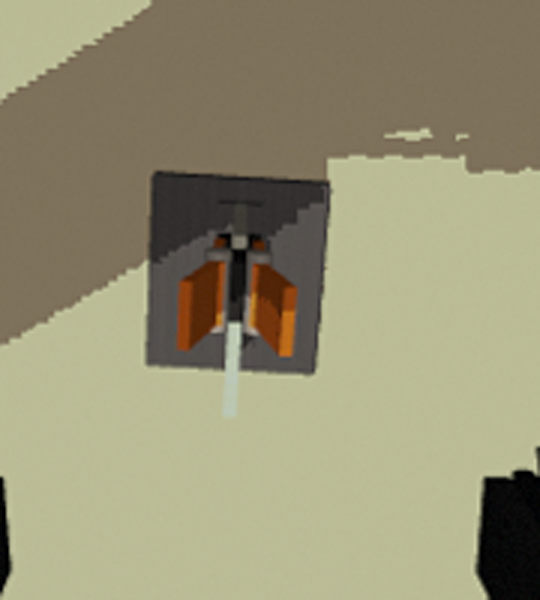

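The crop shows the clip handles centred at about (237,318), roughly 1.6 mm toward −x and 1.4 mm toward +y of my guess, with yaw near −10°. I'm correcting, descending and squeezing.

>>> arm_command(
  steps=[
    {"slide": [-0.0018,0.0044,-0.024],"rot": [0,0,-2.8],"grip": 1},
    {"slide": [0,0,-0.024],"rot": [0,0,0],"grip": 1},
    {"slide": [0,0,-0.024],"rot": [0,0,0],"grip": 1},
    {"slide": [0,0,-0.024],"rot": [0,0,0],"grip": 1},
    {"slide": [0,0,-0.024],"rot": [0,0,0],"grip": 1},
    {"slide": [0,0,-0.024],"rot": [0,0,0],"grip": 1},
    {"slide": [0,0,-0.019],"rot": [0,0,0],"grip": 1},
    {"slide": [0,0,0],"rot": [0,0,0],"grip": 0.6},
  ],
  newtons=18,
)

```text
time: 20.0
ee_pos: [0.5227, 0.214, 0.1179]
eef_rot: [0.764, 0.645, -0.001, -0.0]
ft_force: [0.4, -0.2, 0.6]
width: 0.0824
grip_force: 0.0
```

>>> arm_command(
  steps=[
    {"slide": [0,0,0],"rot": [0,0,0],"grip": 0.45},
    {"slide": [0,0,0],"rot": [0,0,0],"grip": 0.35},
    {"slide": [0,0,0],"rot": [0,0,0],"grip": 0.2},
    {"slide": [0,0,0],"rot": [0,0,0],"grip": 0},
    {"slide": [0,0,0],"rot": [0,0,0],"grip": 0},
    {"slide": [0,0,0],"rot": [0,0,0],"grip": 0},
    {"slide": [0,0,0],"rot": [0,0,0],"grip": 0},
    {"slide": [0,0,0],"rot": [0,0,0],"grip": 0},
  ],
)

```text
time: 21.0
ee_pos: [0.5241, 0.2147, 0.1203]
eef_rot: [0.764, 0.645, 0.001, 0.0]
ft_force: [-2.6, -1.3, 9.3]
width: 0.0177
grip_force: 18.0
```

Run:
```python
from h import *
st();p=eyes.camera("wrist");save(p,"w6.png",(150,100,410,330),2.6)
```

```text
t 21.0 p [0.5241 0.2147 0.1203] yaw -9.67 z [ 0.0014  0.0011 -1.    ] F [-2.6 -1.3  9.3] w 0.0177 g 18.0 q [-0.71  0.28  0.29  1.76 -0.09  1.11 -0.57]
```

View pics/w6.png

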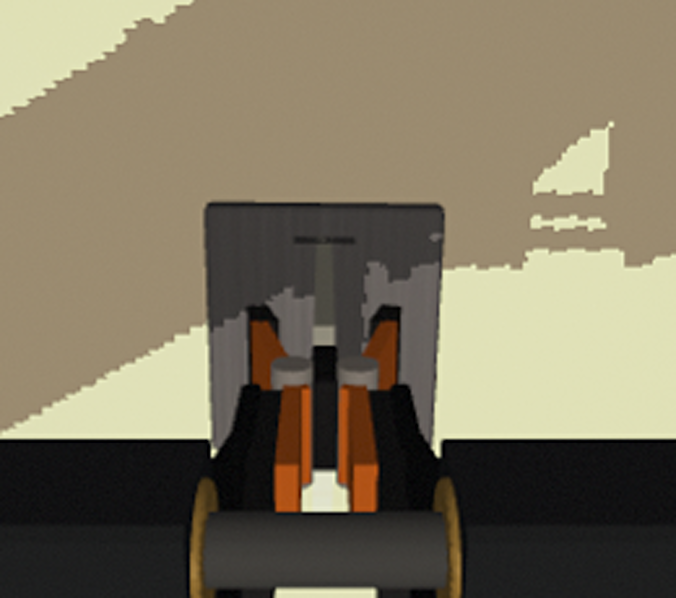

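The clip is squeezed to 17.7 mm with its jaws gaping symmetrically about the plate at about (325,350). I'm lifting it straight up.

>>> arm_command(
  steps=[
    {"slide": [0,0,0.003],"rot": [0,0,0],"grip": 0},
    {"slide": [0,0,0.008],"rot": [0,0,0],"grip": 0},
    {"slide": [0,0,0.014],"rot": [0,0,0],"grip": 0},
    {"slide": [0,0,0.016],"rot": [0,0,0],"grip": 0},
    {"slide": [0,0,0.016],"rot": [0,0,0],"grip": 0},
    {"slide": [0,0,0.016],"rot": [0,0,0],"grip": 0},
    {"slide": [0,0,0.016],"rot": [0,0,0],"grip": 0},
    {"slide": [0,0,0.011],"rot": [0,0,0],"grip": 0},
  ],
)

```text
time: 22.05
ee_pos: [0.5238, 0.2144, 0.2204]
eef_rot: [0.764, 0.645, 0.0, 0.0]
ft_force: [-0.8, -0.8, -1.3]
width: 0.017
grip_force: 18.0
```

Run:
```python
from h import *
st()
```

```text
t 22.05 p [0.5238 0.2144 0.2204] yaw -9.67 z [ 9.e-04  5.e-04 -1.e+00] F [-0.8 -0.8 -1.3] w 0.017 g 18.0 q [-0.73  0.2   0.3   1.64 -0.06  1.31 -0.59]
```

>>> arm_command(
  steps=[
    {"slide": [-0.0005,-0.02,0],"rot": [0,0,2.2],"grip": 0},
    {"slide": [-0.0005,-0.035,0],"rot": [0,0,2.2],"grip": 0},
    {"slide": [-0.0005,-0.035,0],"rot": [0,0,2.2],"grip": 0},
    {"slide": [-0.0005,-0.035,0],"rot": [0,0,2.2],"grip": 0},
    {"slide": [-0.0005,-0.035,0],"rot": [0,0,2.2],"grip": 0},
    {"slide": [-0.0005,-0.035,0],"rot": [0,0,2.2],"grip": 0},
    {"slide": [-0.0005,-0.035,0],"rot": [0,0,2.2],"grip": 0},
    {"slide": [-0.0005,-0.035,0],"rot": [0,0,2.2],"grip": 0},
  ],
)

```text
time: 23.05
ee_pos: [0.5194, -0.0518, 0.2194]
eef_rot: [0.656, 0.755, 0.0, -0.0]
ft_force: [0.1, -0.0, -0.8]
width: 0.017
grip_force: 18.0
```

>>> arm_command(
  steps=[
    {"slide": [-0.001,-0.03,0],"rot": [0,0,2.2],"grip": 0},
    {"slide": [-0.001,-0.03,0],"rot": [0,0,2],"grip": 0},
    {"slide": [-0.001,-0.02,0],"rot": [0,0,1],"grip": 0},
    {"slide": [-0.0006,-0.01,0],"rot": [0,0,0],"grip": 0},
    {"slide": [0,0,0],"rot": [0,0,0],"grip": 0},
    {"slide": [0,0,0],"rot": [0,0,0],"grip": 0},
    {"slide": [0,0,0],"rot": [0,0,0],"grip": 0},
    {"slide": [0,0,0],"rot": [0,0,0],"grip": 0},
  ],
)

```text
time: 24.05
ee_pos: [0.516, -0.1401, 0.2191]
eef_rot: [0.621, 0.784, 0.0, -0.0]
ft_force: [0.5, -0.8, -1.9]
width: 0.0172
grip_force: 18.0
```

Run:
```python
from h import *
s,R=st();p=eyes.camera("wrist");w=p["pixels"][100:330,150:410,::-1]
q=eyes.camera("side");
for n in("clip","card"):print(n,eyes.look_for(n,q)[:1])
si=q["pixels"][90:190,290:390,::-1]
im=np.hstack([cv2.resize(w,(452,400)),cv2.resize(si,(348,348)) if 0 else cv2.resize(si,(348,400))]);cv2.imwrite("pics/w7.png",im)
def P(a,z,b=0):
  y=np.radians(13.13);return [.5254-a*np.sin(y)+b*np.cos(y),-.180+a*np.cos(y)+b*np.sin(y),z]
for a,z in((.04,.103),(.027,.103),(.053,.103),(.06,.103)):print(a,np.round((proj(p,P(a,z))-[150,100])*1.739),np.round((proj(q,P(a,z))-[290,90])*[3.48,4])+[452,0])
e=s["ee_pos"]
for b in(-.018,.018):print("tips",np.round((proj(q,P(.0406,e[2]-.052,b))-[290,90])*[3.48,4])+[452,0],np.round((proj(p,P(.0406,e[2]-.052,b))-[150,100])*1.739))
```

```text
t 24.05 p [ 0.516  -0.1401  0.2191] yaw 13.18 z [ 1.e-04  2.e-04 -1.e+00] F [ 0.5 -0.8 -1.9] w 0.0172 g 18.0 q [-0.31  0.13  0.54  1.73 -0.07  1.3   0.48]
clip [{'bbox': [333.9, 104.2, 350.7, 142.3], 'conf': 0.79}]
card [{'bbox': [335.0, 104.0, 353.2, 141.2], 'conf': 0.66}]
0.04 [218. 186.] [623. 288.]
0.027 [218. 210.] [622. 276.]
0.053 [218. 162.] [624. 300.]
0.06 [218. 148.] [625. 307.]
tips [659. 195.] [174. 231.]
tips [605. 194.] [263. 231.]
```

View pics/w7.png

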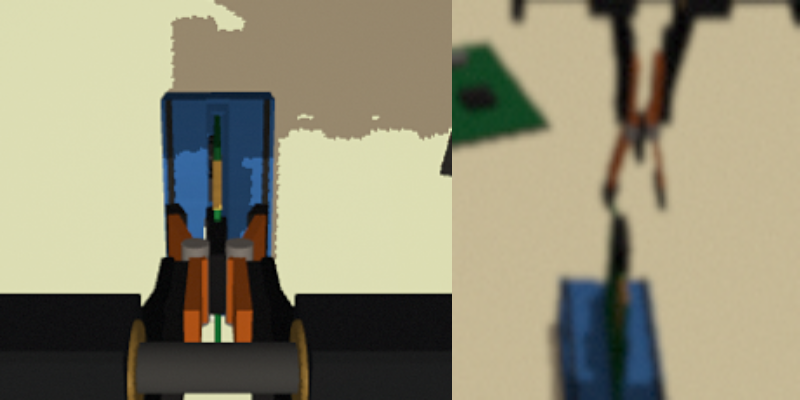

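The left (wrist) view shows the jaw tips at about (175,210) and (263,210), symmetric about the card line at 218. The right (side) view shows the tips at about (607,205) and (660,207), straddling the card edge at about (620,215). I'm descending 79 mm.

>>> arm_command(
  steps=[
    {"slide": [0,0,-0.012],"rot": [0,0,0],"grip": 0},
    {"slide": [0,0,-0.014],"rot": [0,0,0],"grip": 0},
    {"slide": [0,0,-0.014],"rot": [0,0,0],"grip": 0},
    {"slide": [0,0,-0.012],"rot": [0,0,0],"grip": 0},
    {"slide": [0,0,-0.01],"rot": [0,0,0],"grip": 0},
    {"slide": [0,0,-0.009],"rot": [0,0,0],"grip": 0},
    {"slide": [0,0,-0.008],"rot": [0,0,0],"grip": 0},
    {"slide": [0,0,0],"rot": [0,0,0],"grip": 0},
  ],
)

```text
time: 25.25
ee_pos: [0.5157, -0.1406, 0.1395]
eef_rot: [0.622, 0.783, -0.0, -0.0]
ft_force: [-0.0, -0.0, -0.4]
width: 0.0172
grip_force: 18.0
```

>>> arm_command(
  steps=[
    {"slide": [0,0,0],"rot": [0,0,0],"grip": 0},
    {"slide": [0,0,0],"rot": [0,0,0],"grip": 0},
    {"slide": [0,0,0],"rot": [0,0,0],"grip": 0},
    {"slide": [0,0,0],"rot": [0,0,0],"grip": 0},
    {"slide": [0,0,0],"rot": [0,0,0],"grip": 0},
    {"slide": [0,0,0],"rot": [0,0,0],"grip": 0},
    {"slide": [0,0,0],"rot": [0,0,0],"grip": 0},
    {"slide": [0,0,0],"rot": [0,0,0],"grip": 0},
  ],
)

```text
time: 26.25
ee_pos: [0.5159, -0.1407, 0.1401]
eef_rot: [0.622, 0.783, 0.0, 0.0]
ft_force: [1.5, -0.6, -0.4]
width: 0.017
grip_force: 18.0
```

Run:
```python
from h import *
s,R=st();p=eyes.camera("wrist");w=p["pixels"][100:330,150:410,::-1]
q=eyes.camera("side");si=q["pixels"][110:210,290:390,::-1]
cv2.imwrite("pics/w8.png",np.hstack([cv2.resize(w,(452,400)),cv2.resize(si,(348,400),interpolation=cv2.INTER_CUBIC)]))
def P(a,z,b=0):
  y=np.radians(13.13);return [.5254-a*np.sin(y)+b*np.cos(y),-.180+a*np.cos(y)+b*np.sin(y),z]
e=s["ee_pos"]
F=lambda X:(np.round((proj(p,X)-[150,100])*1.739),np.round((proj(q,X)-[290,110])*[3.48,4])+[452,0])
for a,z,b in((.027,.103,0),(.053,.103,0),(.0516,e[2]-.052,-.018),(.0516,e[2]-.052,.018)):print(a,*F(P(a,z,b)))
```

```text
t 26.25 p [ 0.5159 -0.1407  0.1401] yaw 13.13 z [ 0.  0. -1.] F [ 1.5 -0.6 -0.4] w 0.017 g 18.0 q [-0.29  0.21  0.54  1.83 -0.12  1.13  0.51]
0.027 [219. 277.] [622. 196.]
0.053 [219. 214.] [624. 220.]
0.0516 [174. 204.] [649. 240.]
0.0516 [264. 204.] [596. 239.]
```

View pics/w8.png

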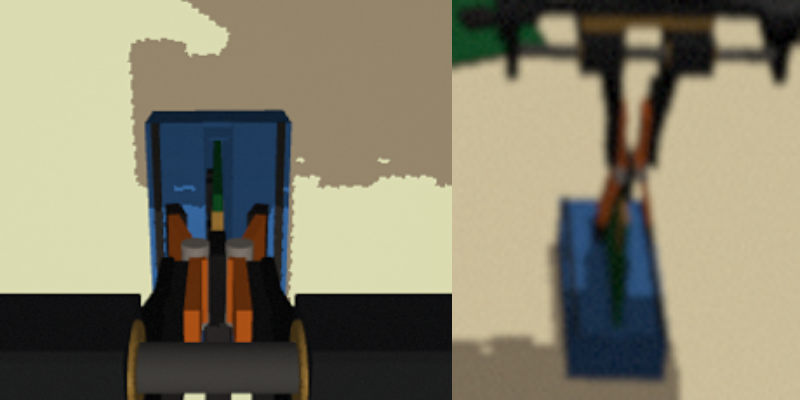

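The wrist view shows the jaws at about (175,206) and (264,206), straddling the card line at 218 and centred on the gold patch. The wrist force is about zero and the depth is about 15 mm. I'm handing in.

```bash
python3 -c "
from bench import order
print(order.close_job())"
```

```text
the job is handed in; nothing more can be done
None
```

The job is handed in at about 26 s: the card is turned and seated with its chip side facing the robot, and the clip is held squeezed open around its top edge at the gold patch. The jaws are roughly 15 mm down with near-zero wrist force; that depth comes from the camera estimate, good to about 3 mm, and the hand-in returned no verdict.

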